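Clamp a small tin in the paint shaker

ROBOT

A 6-joint arm with a two-finger parallel gripper is mounted at the origin on a cart in front of the work surface, level with it; the furniture and walls round the work are solid. World frame = base frame: x ahead of the robot, y to its left, z up, the work surface at z = 0. Lengths are in m, angles in rad, forces in N, time in s.
With the tool pointing down it reaches from about 0.35 to 0.925 m from the base axis. Payload 6.4 kg.
Tool frame: the origin (TCP) lies on the centre line of the jaws, within the pads' length; the fingertips stand 14 mm ahead of it and the grasp point (between the pads) lies 5 mm behind it; z points along the fingers, y is the line along which they close (so a half turn about z gives the same grasp; the last joint's range is limited). The gripper opens to 85 mm and grips with 20 to 120 N. Pads are 22 mm wide; open, the fingers measure 114 mm over their backs; the gripper's body (76 mm by 85 mm) begins 54 mm behind the grasp point. The pads swing forward as they close: fully open they stand 13 mm farther back than shut.
Start: joints at [-1.401, 0.245, 1.558, -0, 1.339, -0.174], TCP at [0.219, -0.612, 0.205] pointing down, gripper open.
Joint ranges: [-3.13, 3.13], [-1.02, 2.26], [0.13, 2.54], [-0.95, 4.09], [0.21, 2.88], [-2.74, 2.74]. Speed limits (rad/s): [2.57, 2.57, 3.14, 3.14, 3.14, 3.14].

INTERFACE

Orientations are given as a rotation vector (axis times angle).
In Python, from cell import readout, imaging, job_done gives the robot as it stands. The module is installed in compiled form; this text tells all that it offers.
- The arm moves only by the tool apply_moves, never from a script. Its argument "steps" is a list of rows, each an object of numbers: "x", "y", "z": the shift along the tool's x, y, z in m; "roll": the turn about the tool's z in rad. In form: [{"x": .., "y": .., "z": .., "roll": ..}, ...]. A call has 1 to 20 rows; each row shifts and turns the commanded pose from where the row before left it, along the tool's axes as they then stand; what a row does not reach is not made up. A row lasts 1/12 s, in which the tool goes at most 41.7 mm and 7.16 degrees, less where a joint would pass 70% of its speed; a pose out of reach is approached as far as the arm can. A call with a gripper value outside its range is refused whole. "gripper" is the finger opening in m, from 0 to 0.0854, set as the call begins (left out, the last holds). The fingers move at their own pace and stop on an object; "force" is the grip in N (left out, the last holds). Time passes only in rows, so rows that do not move let the fingers close. It gives the time, the measured TCP pose, the force, the opening and the grip force at its end, in the units of the state.
- readout.get_obs(): the state, without advancing time (a new reading comes with each control period).
- imaging.get_image(name): name is "scene" or "top" or "wrist"; returns (picture, depth): 480x640x3 uint8, red, green, blue; 480x640 float32, m along the optical axis (not along the pixel's ray), 0 where there is no reading.
- imaging.get_calibration(name): a dict with "fx", "fy", "cx", "cy" (pixels), "k1" (the pictures are not rectified: a ray, as slopes to the right and down, at radius r is drawn at 1 + k1 r^2 times it, then the intrinsics apply), "extrinsics" (4x4, takes a point from world to camera coordinates); the wrist camera has in their place "mount" (4x4, takes a point from camera to tool coordinates, whose origin is the TCP and whose axes are the flange's). Camera axes: x right, y up, looking along -z (the intrinsics and any distortion apply to the point x, -y, -z); pixel columns grow to the right and rows downward; lengths in m; the calibration is good to about 2 mm. A picture is of the moment at which its call begins: read the wrist's pose just before it. get_calibration takes no time and is no camera call.
- job_done(): hands the job in; it is judged then, once.
Trained networks look in the newest picture that a camera, given by its name, has taken for a name from the list of things; names that differ only in an ending like _2 or _b are one class to them, and where a whole thing is asked for, a point or a joint stands for the part that bears it (a point fixed in the world has none). Each returns a list of dicts, best first, with "score" (0 to 1); they miss things now and then, are a little off and sometimes report something else, mostly with a low value. They report only what shows in the picture. A call takes as long as a camera call. They do not tell look-alikes from the thing itself.
- imaging.recognise(camera, label): "centre" ([x, y, z] in m, in world coordinates, good to about 4 mm: the middle of the surface that is visible of it).
The state is a dict: "t": time; "joint_pos": joint angles; "dq": joint speeds; "tau": joint torques, N m; "eef_pos": TCP position; "tool_rot": TCP orientation; "ft_force": force on the tool from outside, world axes, zero at the start; "wrist_torque": the same for the moment, N m; "finger_gap": finger opening in m; "grip_force": force on a finger pad.
Only numpy, scipy, OpenCV 4.12 (cv2) and the standard library are available. Lean on these libraries where they do the work, as an engineer would, in place of code of your own. Each camera call takes 0.05 s, during which the arm holds its last target. There are 200 camera calls.

TASK

Load the small tin, the shortest on the trolley, into the tin shaker: first swing the sprung clamp arm up and back until its catch holds it, and let go. Stand the tin upright in the middle of the saucer, then press the thumb tab to trip the catch, so that the arm springs down by itself and clamps the tin by its lid. Leave the other things on the trolley where they are.

Things in the scene. Friction and masses are not known exactly. Their poses are not given: they have to be found in the camera images.
- shaker: Tin shaker, fixed: grey housing 150 (x) x 300 (y) x 34 mm, carriage plate on buffers, its top 46 mm up. Origin: centre of the underside. Along its y axis: saucer at +90 mm, hinge post at -35 mm (52 mm wide in x, top 163 mm up), thumb tab at -135 mm; timer knob and switch on the -x face. Its place varies and its yaw, up to 0.25 rad either way.
- saucer (a point): Centre of the saucer's rubber floor, 49 mm above the trolley. The saucer is round, 74 mm wide inside, and its rim rises 7 mm above this floor. The tin stands on this floor.
- clamp_arm (a joint): Clamp arm angle (rad) about the shaker's x axis. 0: at rest over the saucer, 0.24 below level; grows as the arm swings up and back: 0.24 level, 1.81 upright. Near 2.0 the catch's roller snaps in behind the arm's tooth; let go, it stays caught at about 1.99. End stop 2.12. Spring: 4 to 7 N at the handle; a hinge damper slows the fall to about 0.25 s. Rests at about 0.24 on the tin's lid.
- clamp_handle (a point): Middle of the arm's handle: a round black bar 14 mm thick, 52 mm long, parallel to the shaker's x axis, at the arm's tip on its -x side; this point is 40 mm to -x of the middle plane of the arm (a flat bar 20 mm wide). It moves on a circle of 158 mm radius round the hinge axis, from 108 mm above the trolley at rest to 302 mm when caught. The bar may turn between the fingers.
- clamp_hinge (a point): Centre of the clamp arm's hinge, in the arm's middle plane, 146 mm above the trolley; the hinge axis is the shaker's x axis.
- clamp_pad (a point): Centre of the lower face of the arm's round rubber pad, 36 mm wide, 125 mm from the hinge along the arm and 22 mm below its middle line.
- catch (a joint): Angle of the catch (rad): 0 at rest, grows as its thumb tab is pressed down, end stop 0.32; springs back by itself. The cocked arm is let go when it has turned about 0.11 (tab 8 mm down); pressing takes about 4 to 8 N. The arm's ramp pushes it aside to 0.2 just before it catches.
- catch_tab (a point): Middle of the top face of the catch's thumb tab: a ribbed rubber-topped plate 34 (x) x 28 (y) mm, 128 mm above the trolley, at the shaker's -y end behind the post; pressed straight down it moves up to 20 mm. The cocked arm stands up between tab and saucer, its handle 73 mm from the tab towards +y and 174 mm higher: pass over or round it.
- small_tin: The tin to be shaken, closed: a cylinder 64 mm (62 between the rims) across and 75 mm high, 0.2 to 0.45 kg, the shortest tin here (all others are 72 mm across and 85 to 100 mm high), yellow and black. Origin: centre of its underside; z up. It stands on the trolley to the left (+y) of the shaker.
- mixing_cup: Bystander: clear plastic cup, 71 mm across, 86 mm high, at the back left. Origin: centre of the underside.
- bright_tin: Bystander: pale tin, 72 mm across, 98 mm high, at the back left.  Origin: centre of the underside.
- brown_bottle: Bystander: dark brown bottle, 45 mm across, 96 mm high, right of the shaker. Origin: centre of the underside.
- blue_bottle: Bystander: blue bottle with white cap, 41 mm across, 86 mm high, right of the shaker. Origin: centre of the underside.
- loose_lid: Bystander: loose tin lid, 70 mm across, 8 mm high, lying to the right. Origin: centre of the underside.
- sanding_block: Bystander: dark sanding block, 64 x 118 x 31 mm, lying behind the shaker. Origin: centre of the underside.
There are look-alikes about, which are no part of the job. What is shaped like the small_tin but green is not meant.

How it is judged:
On the way, in this order (a step that is already met when the one before it is completed fails the run):
1. the clamp arm is swung back, held by its catch, and let go (value of joint clamp_arm above 1.93 rad and value of joint catch below 0.06 rad and contact force between each of the fingers, the arm and clamp_arm below 0.3 N), for 0.3 s.
2. the small tin stands upright in the saucer and is let go, the arm still cocked (value of joint clamp_arm above 1.93 rad and horizontal distance between small_tin and saucer below 0.008 m and z of small_tin in the frame of saucer below 0.003 m and angle between small_tin's own z axis and vertical below 0.06 rad and contact force between the fingers and small_tin below 0.3 N), for 0.2 s.
3. the thumb tab is pressed down and the catch lets the arm go (value of joint catch above 0.06 rad and value of joint clamp_arm below 1.92 rad and contact force between each of the fingers, the arm and clamp_arm below 0.3 N).
At the end, for the whole second after the job is handed in: The small tin stands upright (within 0.06 rad) on the saucer's floor (underside less than 3 mm above it), its axis within 8 mm of the saucer's middle, at rest, with the clamp arm's pad pressing on its lid with more than 1.5 N (arm angle 0.18 to 0.30) and the catch back up (contact force between clamp_arm and small_tin above 1.5 N and value of joint clamp_arm between 0.18 and 0.3 rad and horizontal distance between small_tin and saucer below 0.008 m and z of small_tin in the frame of saucer below 0.003 m and angle between small_tin's own z axis and vertical below 0.06 rad and linear speed of small_tin below 0.02 m/s and value of joint catch below 0.06 rad); the robot touches nothing.
It fails at once if another loose thing on the trolley is moved more than 20 mm (distance of any of mixing_cup, bright_tin, brown_bottle, blue_bottle, loose_lid, sanding_block from where it was at the start of the episode above 0.02 m).
It fails at once if the small tin is tipped over (angle between small_tin's own z axis and vertical above 0.7 rad).
It also fails if it takes over 69 s, if anything falls off the work surface, if the arm or the gripper's body presses on something with over 40 N, if the wrist force passes 120 N, or if a joint passes its speed limit or range.

## Working session

There is one attempt and no reset: what is moved stays moved. The work goes in short steps, Python scripts to look and compute and a tool call to move; the robot and the scene stay as the last step left them, time stands still between calls to the robot, and variables do not carry over. Pictures are saved under pics/ and viewed, at most 10 in all, crops included, and the job is handed in when it is done.

Besides the shell and the picture viewer there is one more tool, called as name([rows], argument=value, ...), one row to a line, values as JSON. apply_moves: Moves the arm, as the interface text tells. Its arguments: {"type":"object","properties":{"steps":{"type":"array","items":{"type":"object","properties":{"x":{"type":"number"},"y":{"type":"number"},"z":{"type":"number"},"roll":{"type":"number"}}}},"gripper":{"type":"number"},"force":{"type":"number"}},"required":["steps"]}

```bash
mkdir -p pics; cat > h.py <<'E'
import numpy as np, cv2
from cell import readout, imaging, job_done
from scipy.spatial.transform import Rotation as R
def T_wc(name, obs=None):
    c=imaging.get_calibration(name)
    if name=="wrist":
        o=obs or readout.get_obs(); T=np.eye(4); T[:3,:3]=R.from_rotvec(o["tool_rot"]).as_matrix(); T[:3,3]=o["eef_pos"]
        return T@np.array(c["mount"]),c
    return np.linalg.inv(np.array(c["extrinsics"])),c
def cloud(name):
    o=readout.get_obs(); im,d=imaging.get_image(name); T,c=T_wc(name,o)
    v,u=np.mgrid[0:480,0:640]
    K=np.array([[c["fx"],0,c["cx"]],[0,c["fy"],c["cy"]],[0,0,1.]])
    p=cv2.undistortPoints(np.stack([u,v],-1).reshape(-1,1,2).astype(np.float64),K,np.array([c["k1"],0,0,0.])).reshape(480,640,2)
    P=np.stack([p[...,0]*d,-p[...,1]*d,-d],-1)
    W=P@T[:3,:3].T+T[:3,3]; W[d==0]=np.nan
    return im,d,W
def save(n,im): cv2.imwrite("pics/"+n+".png",im[...,::-1])
E
cat > a.py <<'E'
from h import *
o=readout.get_obs(); print(o["t"],o["eef_pos"],o["tool_rot"],o["finger_gap"])
for n in ("scene","top"):
    im,d,W=cloud(n); save(n,im); np.savez("/tmp/"+n,im=im,W=W)
    for l in ["shaker","small_tin","clamp_arm","catch","mixing_cup","bright_tin","brown_bottle","blue_bottle","loose_lid","sanding_block","clamp_handle","catch_tab","saucer"]:
        if n=="scene" and l not in("small_tin","shaker"): continue
        try: print(n,l,[(np.round(r["centre"],3).tolist(),round(r["score"],2)) for r in imaging.recognise(n,l)][:4])
        except Exception as e: print(l,e)
E
python3 a.py
```

```text
0.0 [ 0.21900287 -0.61134287  0.20437298] [-3.09337805e+00 -5.37112531e-01 -1.25778939e-05] 0.08503644011206306
scene shaker [([0.484, -0.015, 0.049], 0.83), ([0.703, 0.346, 0.062], 0.3), ([0.502, 0.02, 0.126], 0.26)]
scene small_tin [([0.543, 0.339, 0.055], 0.94), ([0.559, 0.452, 0.059], 0.74), ([0.573, 0.226, 0.053], 0.68)]
top shaker [([0.496, -0.042, 0.043], 0.91)]
top small_tin [([0.58, 0.207, 0.072], 0.68), ([0.552, 0.324, 0.066], 0.67), ([0.572, 0.429, 0.07], 0.63)]
top clamp_arm [([0.503, 0.011, 0.129], 0.85)]
top catch [([0.503, -0.159, 0.124], 0.86)]
top mixing_cup [([0.72, 0.347, 0.046], 0.85), ([0.72, 0.077, 0.031], 0.42)]
top bright_tin [([0.722, 0.22, 0.094], 0.76)]
top brown_bottle [([0.548, -0.366, 0.071], 0.81)]
top blue_bottle [([0.623, -0.376, 0.062], 0.61)]
top loose_lid [([0.494, -0.445, -0.001], 0.62)]
top sanding_block [([0.717, 0.074, 0.03], 0.69)]
top clamp_handle [([0.506, 0.009, 0.123], 0.89), ([0.622, -0.38, 0.062], 0.16)]
top catch_tab [([0.496, -0.162, 0.12], 0.73)]
top saucer [([0.5, -0.041, 0.046], 0.72), ([0.722, 0.347, 0.047], 0.38)]
```

View pics/scene.png

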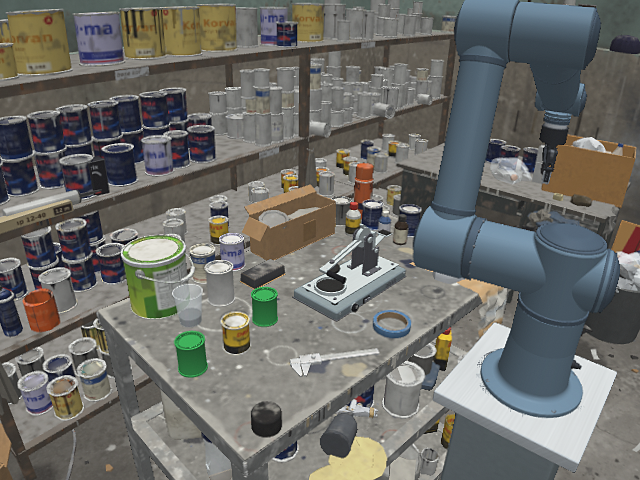

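View pics/top.png

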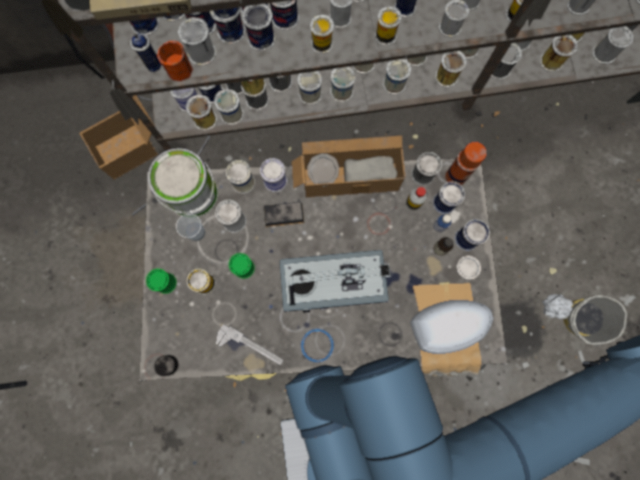

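The top view shows three tins shaped like the small one. Top/scene pixels: green (160,281)/(191,354), green (241,265)/(264,307), and yellow-black (200,281)/(236,332). I choose the yellow-black one at about (0.55, 0.33) and will check it in a crop.

```bash
cat > b.py <<'E'
from h import *
z=np.load("/tmp/scene.npz"); im=z["im"]
zt=np.load("/tmp/top.npz"); W=zt["W"]; imt=zt["im"]
a=cv2.resize(im[290:390,160:300],(560,400),interpolation=cv2.INTER_CUBIC); 
b=cv2.resize(imt[235:325,270:400],(578,400),interpolation=cv2.INTER_CUBIC)[:, :]
save("crop1",cv2.resize(np.hstack([a,b]),(800,281)))
X,Y,Z=W[...,0],W[...,1],W[...,2]
m=(X>.38)&(X<.62)&(Y>-.24)&(Y<.16)&(Z>.035)&(Z<.058)
p=(W[m][:,:2]*1000).astype(np.float32)
r=cv2.minAreaRect(p);print(m.sum(),r, np.median(Z[m]))
for n,cx,cy in (("tin",.552,.326),):
  for nm,WW in (("top",W),("scene",z["W"])):
    q=WW[(np.hypot(WW[...,0]-cx,WW[...,1]-cy)<.05)&(WW[...,2]>.066)]
    print(nm,len(q),np.median(q,0) if len(q) else 0,(q.min(0)+q.max(0))/2 if len(q) else 0, np.ptp(q,axis=0) if len(q) else 0)
m=(X>.38)&(X<.62)&(Y>-.24)&(Y<.16)&(Z>.085)
for lo in np.arange(-.2,.12,.01):
  s=m&(Y>=lo)&(Y<lo+.01)
  if s.sum(): print(round(lo,2),s.sum(),X[s].min().round(3),X[s].max().round(3),np.median(Z[s]).round(3),Z[s].max().round(3))
E
python3 b.py
```

```text
3317 ((505.99285888671875, -42.71916198730469), (295.7413635253906, 150.9642333984375), 87.361328125) 0.04657860236818956
top 415 [0.55772563 0.32854586 0.07268006] [0.55785237 0.32777911 0.07552932] [0.06319129 0.06210767 0.01902977]
scene 467 [0.55825673 0.32978528 0.07161755] [0.55919115 0.33034189 0.07208981] [0.0662866  0.06366114 0.01198855]
-0.2 5 0.497 0.516 0.126 0.126
-0.19 49 0.483 0.518 0.127 0.134
-0.18 45 0.485 0.516 0.128 0.133
-0.17 44 0.485 0.518 0.125 0.132
-0.16 26 0.494 0.511 0.119 0.123
-0.15 28 0.494 0.512 0.115 0.118
-0.14 24 0.495 0.511 0.112 0.118
-0.13 22 0.483 0.524 0.109 0.155
-0.12 77 0.479 0.528 0.126 0.158
-0.11 43 0.48 0.528 0.108 0.164
-0.1 44 0.484 0.526 0.153 0.175
-0.09 70 0.48 0.53 0.156 0.182
-0.08 84 0.48 0.531 0.156 0.191
-0.07 67 0.482 0.526 0.153 0.19
-0.06 32 0.488 0.517 0.15 0.169
-0.05 28 0.498 0.516 0.144 0.149
-0.04 31 0.499 0.519 0.141 0.146
-0.03 28 0.499 0.517 0.138 0.144
-0.02 30 0.5 0.519 0.135 0.142
-0.01 28 0.501 0.519 0.134 0.14
0.0 30 0.5 0.52 0.131 0.135
0.01 28 0.502 0.52 0.127 0.135
0.02 34 0.499 0.525 0.124 0.132
0.03 47 0.496 0.529 0.12 0.129
0.04 45 0.497 0.53 0.118 0.13
0.05 28 0.501 0.523 0.116 0.12
0.06 32 0.489 0.524 0.113 0.122
0.07 103 0.448 0.525 0.115 0.12
0.08 35 0.448 0.512 0.113 0.119
```

View pics/crop1.png

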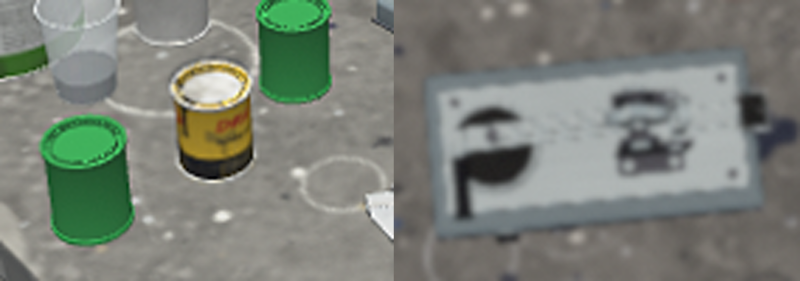

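The crop confirms the yellow/black tin sits between the two green ones. The housing fit is 296 x 151 mm with its top at 47 mm, which matches the given sizes. Yaw is about -0.046. Next I move above the handle.

apply_moves([
  {"z":-0.015,"roll":0.0975},
  {"z":-0.015,"roll":0.0975},
  {"z":-0.015,"roll":0.0975},
  {"z":-0.015,"roll":0.0975},
], gripper=0.06)

```text
schema error: expected keys x, y, z, roll
```

apply_moves([
  {"x":0.0108,"y":-0.0349},
  {"x":0.0108,"y":-0.0349},
  {"x":0.0108,"y":-0.0349},
  {"x":0.0108,"y":-0.0349},
  {"x":0.0108,"y":-0.0349},
  {"x":0.0108,"y":-0.0349},
  {"x":0.0108,"y":-0.0349},
  {"x":0.0108,"y":-0.0349},
  {"x":0.0108,"y":-0.0349},
  {"x":0.0108,"y":-0.0349},
  {"x":0.0108,"y":-0.0349},
  {"x":0.0108,"y":-0.0349},
  {"x":0.0108,"y":-0.0349},
  {"x":0.0108,"y":-0.0349},
  {"x":0.0108,"y":-0.0349},
  {"x":0.0108,"y":-0.0349},
  {"x":0.0108,"y":-0.0349},
  {"x":0.0108,"y":-0.0349},
  {"x":0.0108,"y":-0.0349},
  {"x":0.0108,"y":-0.0349},
])

```text
schema error: expected keys x, y, z, roll
```

```bash
cat > c.py <<'E'
from h import *
o=readout.get_obs(); print(o["t"],o["eef_pos"],o["tool_rot"],R.from_rotvec(o["tool_rot"]).as_matrix()[:,0])
im,d,W=cloud("wrist"); save("w1",im); np.savez("/tmp/w1",im=im,W=W)
X,Y,Z=W[...,0],W[...,1],W[...,2]
m=(X>.43)&(X<.56)&(Y>.0)&(Y<.12)&(Z>.085)&(Z<.14)
for lo in np.arange(.43,.56,.005):
  s=m&(X>=lo)&(X<lo+.005)
  if s.sum(): print(lo.round(3),s.sum(),Y[s].min().round(3),Y[s].max().round(3),np.median(Y[s]).round(3),Z[s].max().round(3))
for l in ("clamp_handle","saucer"): print(l,[(np.round(r["centre"],3).tolist(),round(r["score"],2)) for r in imaging.recognise("wrist",l)][:2])
E
python3 c.py
```

```text
0.85 [ 0.21911331 -0.61196189  0.20548214] [-3.09526390e+00 -5.37373038e-01 -2.31155633e-05] [9.41481964e-01 3.37063364e-01 1.92911960e-05]
clamp_handle []
saucer []
```

View pics/w1.png

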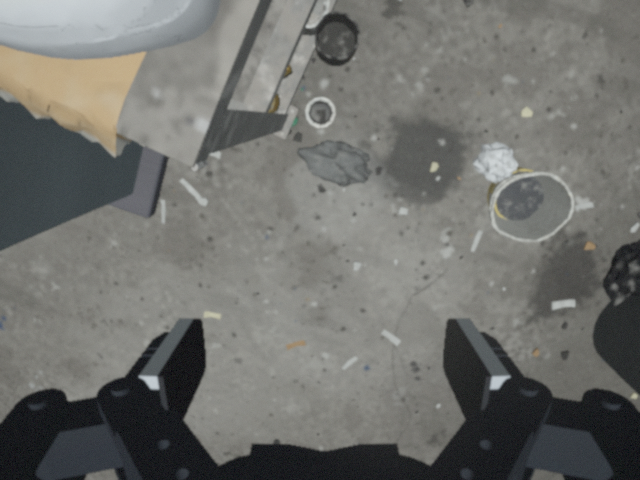

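The arm did not move because every key is required. The picture shows the floor and a white bag at upper left (100,25). I'll check the obstacle heights along the path before moving.

```bash
python3 - <<'E'
from h import *
W=np.load("/tmp/top.npz")["W"];
for (v,u) in [(327,452),(355,445),(295,440),(320,420),(345,350)]: print(u,v,W[v,u].round(3))
q=W[300:370,410:500].reshape(-1,3); print(np.nanmin(q,0),np.nanmax(q,0))
E
```

```text
452 327 [ 0.328 -0.336  0.086]
445 355 [ 0.255 -0.322  0.011]
440 295 [ 0.422 -0.344  0.003]
420 320 [ 0.359 -0.261  0.06 ]
350 345 [ 0.321 -0.064  0.005]
[ 0.09804421 -0.88466396 -0.95515893] [ 0.42060727 -0.09141479  0.72618119]
```

apply_moves([
  {"x":0,"y":0,"z":-0.025,"roll":0.0975},
  {"x":0,"y":0,"z":-0.025,"roll":0.0975},
  {"x":0,"y":0,"z":-0.025,"roll":0.0975},
  {"x":0,"y":0,"z":-0.025,"roll":0.0975},
], gripper=0.06)

```text
t: 1.33
eef_pos: [0.2191, -0.6118, 0.3066]
tool_rot: [-3.14, 0.08, 0.0]
ft_force: [0.5, -1.2, 1.0]
finger_gap: 0.0599
grip_force: 0.0
```

apply_moves([
  {"x":0.0108,"y":-0.0349,"z":0,"roll":0},
  {"x":0.0108,"y":-0.0349,"z":0,"roll":0},
  {"x":0.0108,"y":-0.0349,"z":0,"roll":0},
  {"x":0.0108,"y":-0.0349,"z":0,"roll":0},
  {"x":0.0108,"y":-0.0349,"z":0,"roll":0},
  {"x":0.0108,"y":-0.0349,"z":0,"roll":0},
  {"x":0.0108,"y":-0.0349,"z":0,"roll":0},
  {"x":0.0108,"y":-0.0349,"z":0,"roll":0},
  {"x":0.0108,"y":-0.0349,"z":0,"roll":0},
  {"x":0.0108,"y":-0.0349,"z":0,"roll":0},
  {"x":0.0108,"y":-0.0349,"z":0,"roll":0},
  {"x":0.0108,"y":-0.0349,"z":0,"roll":0},
  {"x":0.0108,"y":-0.0349,"z":0,"roll":0},
  {"x":0.0108,"y":-0.0349,"z":0,"roll":0},
  {"x":0.0108,"y":-0.0349,"z":0,"roll":0},
  {"x":0.0108,"y":-0.0349,"z":0,"roll":0},
  {"x":0.0108,"y":-0.0349,"z":0,"roll":0},
  {"x":0.0108,"y":-0.0349,"z":0,"roll":0},
  {"x":0.0108,"y":-0.0349,"z":0,"roll":0},
  {"x":0.0108,"y":-0.0349,"z":0,"roll":0},
])

```text
t: 3.0
eef_pos: [0.4674, 0.0773, 0.3058]
tool_rot: [3.141, -0.072, 0.002]
ft_force: [0.1, -0.8, 0.6]
finger_gap: 0.0599
grip_force: 0.0
```

```bash
sed -i 's/"w1",im)/"w2",im)/' c.py; python3 c.py
```

```text
3.0 [0.46735945 0.07728858 0.30583144] [ 3.14060073e+00 -7.19882260e-02  1.53372915e-03] [ 9.98949257e-01 -4.58194361e-02  9.80015540e-04]
0.445 35 0.071 0.086 0.077 0.117
0.45 101 0.071 0.086 0.078 0.117
0.455 80 0.071 0.084 0.078 0.116
0.46 83 0.071 0.084 0.077 0.116
0.465 82 0.071 0.084 0.077 0.116
0.47 82 0.071 0.083 0.077 0.116
0.475 88 0.07 0.083 0.077 0.117
0.48 82 0.07 0.083 0.076 0.116
0.485 86 0.07 0.082 0.076 0.116
0.49 89 0.039 0.082 0.076 0.116
0.495 199 0.029 0.082 0.049 0.115
0.5 353 0.0 0.082 0.033 0.131
0.505 560 0.0 0.081 0.039 0.137
0.51 621 0.0 0.08 0.038 0.135
0.515 606 0.0 0.08 0.039 0.13
0.52 462 0.0 0.08 0.045 0.13
0.525 132 0.027 0.052 0.039 0.105
0.53 4 0.036 0.039 0.038 0.101
clamp_handle [([0.51, 0.006, 0.126], 0.65)]
saucer [([0.514, -0.037, 0.044], 0.8), ([0.559, 0.319, 0.068], 0.68)]
```

View pics/w2.png

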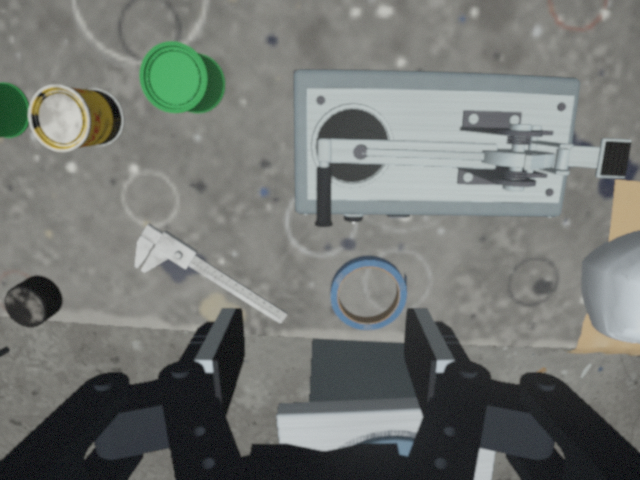

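Wrist view: the handle bar is at pixel (323,190), the saucer at (350,145), the yellow tin at (65,118) and the tab at (615,158). The measured handle (0.469, 0.077, 0.109) matches the prediction, so I descend and grip.

apply_moves([
  {"x":0,"y":0,"z":0.034,"roll":0},
  {"x":0,"y":0,"z":0.034,"roll":0},
  {"x":0,"y":0,"z":0.034,"roll":0},
  {"x":0,"y":0,"z":0.034,"roll":0},
  {"x":0,"y":0,"z":0.034,"roll":0},
  {"x":0,"y":0,"z":0.034,"roll":0},
  {"x":0,"y":0,"z":0,"roll":0},
])

```text
t: 3.73
eef_pos: [0.4615, 0.0745, 0.095]
tool_rot: [-3.14, 0.076, 0.021]
ft_force: [-1.0, 0.3, -1.0]
finger_gap: 0.06
grip_force: 0.0
```

apply_moves([
  {"x":0,"y":0,"z":0,"roll":0},
  {"x":0,"y":0,"z":0,"roll":0},
  {"x":0,"y":0,"z":0,"roll":0},
  {"x":0,"y":0,"z":0,"roll":0},
  {"x":0,"y":0,"z":0,"roll":0},
  {"x":0,"y":0,"z":0,"roll":0},
], gripper=0.0, force=40)

```text
t: 4.23
eef_pos: [0.4679, 0.0753, 0.1027]
tool_rot: [3.141, -0.072, 0.004]
ft_force: [-0.7, 1.1, 0.0]
finger_gap: -0.0
grip_force: 0.0
```

```bash
python3 - <<'E'
from h import *
z=np.load("/tmp/w1.npz"); im=z["im"].astype(int); W=z["W"]; X,Y,Z=[W[...,i] for i in range(3)]
g=im.sum(-1)
# saucer: rim points z 0.05-0.06 around predicted
m=(np.hypot(X-.51,Y-.047)<.055)&(Z<.08)
dark=m&(g<200)
p=W[dark]; print("dark z",np.median(p[:,2]),p.min(0),p.max(0))
print("circ",cv2.minEnclosingCircle((p[:,:2]*1000).astype(np.float32)))
m=(np.hypot(X-.558,Y-.328)<.05)&(Z>.065); p=W[m]
print("tin",cv2.minEnclosingCircle((p[:,:2]*1000).astype(np.float32)),np.median(p,0),p[:,2].max())
m=(X>.38)&(X<.62)&(Y>-.24)&(Y<.16)&(Z>.038)&(Z<.055); print(cv2.minAreaRect((W[m][:,:2]*1000).astype(np.float32)))
m=(X>.46)&(X<.54)&(Y>-.21)&(Y<-.15)&(Z>.12); p=W[m];print("tab",p.min(0),p.max(0),np.median(p,0))
# arc path
ps=np.array([0.046,.999]); e=np.arange(0,2.07,.115)
for k in e[-3:]: print(k,.158*np.cos(k-.24)-.158*np.cos(.24),.158*np.sin(k-.24)+.158*np.sin(.24))
a=np.linspace(0,2.06,19); dy=np.diff(.158*np.cos(a-.24)); dz=np.diff(.158*np.sin(a-.24))
print([(round(-y,4),round(-z,4)) for y,z in zip(dy,dz)])
E
```

```text
dark z 0.04941577042437445 [0.48043934 0.02158699 0.04699951] [0.54678539 0.07848326 0.0522436 ]
circ ((513.7728271484375, 48.98064422607422), 33.740074157714844)
tin ((557.401611328125, 329.775634765625), 32.83460998535156) [0.55783908 0.33006079 0.07107341] 0.0780539630146399
((508.13787841796875, -43.1700439453125), (271.5229187011719, 113.05371856689453), 86.98055267333984)
tab [ 0.48415322 -0.19136887  0.12001448] [ 0.51864677 -0.15275416  0.13095858] [ 0.50219286 -0.1729431   0.12687922]
1.725 -0.13993220502642606 0.1949758518367305
1.84 -0.15808492455022433 0.1954896442560451
1.955 -0.17617669742492245 0.19391707851491755
[(np.float64(-0.0033), np.float64(-0.0178)), (np.float64(-0.0012), np.float64(-0.018)), (np.float64(0.0008), np.float64(-0.0181)), (np.float64(0.0029), np.float64(-0.0178)), (np.float64(0.0049), np.float64(-0.0174)), (np.float64(0.0069), np.float64(-0.0167)), (np.float64(0.0087), np.float64(-0.0158)), (np.float64(0.0105), np.float64(-0.0147)), (np.float64(0.0121), np.float64(-0.0134)), (np.float64(0.0135), np.float64(-0.012)), (np.float64(0.0148), np.float64(-0.0103)), (np.float64(0.0159), np.float64(-0.0086)), (np.float64(0.0168), np.float64(-0.0067)), (np.float64(0.0174), np.float64(-0.0047)), (np.float64(0.0179), np.float64(-0.0027)), (np.float64(0.0181), np.float64(-0.0007)), (np.float64(0.018), np.float64(0.0014)), (np.float64(0.0177), np.float64(0.0034))]
```

The gripper closed fully on nothing, so I look at the scene.

```bash
python3 - <<'E'
from h import *
im,d,W=cloud("wrist"); s,ds,Ws=cloud("scene"); np.savez("/tmp/s2",im=s,W=Ws)
b=cv2.resize(s[210:330,280:420],(560,480),interpolation=cv2.INTER_CUBIC)
save("look",cv2.resize(np.hstack([im,b]),(800,320)))
o=readout.get_obs();print(o["eef_pos"],o["finger_gap"],o["ft_force"])
E
```

```text
[0.46742216 0.07534173 0.10204935] 2.8864497688170322e-05 [ 0.9135913   0.48310637 -0.76231709]
```

View pics/look.png

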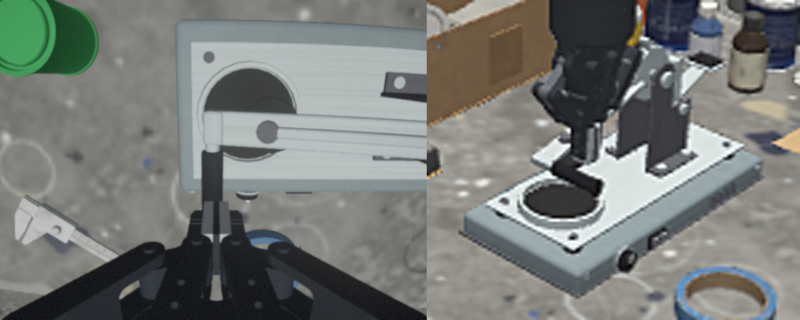

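```bash
python3 - <<'E'
from h import *
o=readout.get_obs()
im,d,W=cloud("wrist")
for v in (270,290,300,320,330,360,400):
  print(v,[(u,W[v,u].round(3).tolist(),im[v,u].tolist()) for u in (310,330,338,350)])
W=np.load("/tmp/s2.npz")["W"]
for (x,y) in [(595,183),(575,175),(585,150),(590,135),(545,158)]:
  u,v=280+(x-427)/ (373/140),210+(y)/(320/120); u,v=int(u),int(v); print(x,y,u,v,W[v,u].round(3))
E
```

```text
270 [(310, [0.483, 0.08, 0.114], [52, 56, 55]), (330, [0.483, 0.072, 0.113], [50, 56, 52]), (338, [0.452, 0.067, 0.034], [140, 150, 151]), (350, [0.452, 0.06, 0.034], [137, 149, 149])]
290 [(310, [0.474, 0.081, 0.113], [46, 49, 49]), (330, [0.474, 0.073, 0.113], [45, 48, 49]), (338, [0.425, 0.067, 0.001], [133, 135, 129]), (350, [0.424, 0.059, -0.001], [136, 134, 130])]
300 [(310, [0.47, 0.081, 0.114], [53, 53, 55]), (330, [0.469, 0.073, 0.113], [43, 44, 47]), (338, [0.417, 0.068, 0.001], [128, 128, 122]), (350, [0.416, 0.059, -0.0], [131, 131, 127])]
320 [(310, [0.477, 0.08, 0.146], [83, 89, 92]), (330, [0.477, 0.073, 0.146], [82, 88, 89]), (338, [0.477, 0.07, 0.146], [85, 92, 93]), (350, [0.473, 0.066, 0.138], [46, 43, 48])]
330 [(310, [0.477, 0.079, 0.153], [85, 89, 92]), (330, [0.478, 0.073, 0.153], [77, 83, 84]), (338, [0.477, 0.07, 0.153], [86, 91, 93]), (350, [0.473, 0.066, 0.146], [50, 52, 55])]
360 [(310, [0.479, 0.079, 0.173], [22, 25, 29]), (330, [0.474, 0.073, 0.165], [150, 158, 162]), (338, [0.479, 0.071, 0.173], [28, 28, 29]), (350, [0.479, 0.068, 0.174], [33, 34, 37])]
400 [(310, [0.479, 0.078, 0.189], [28, 31, 31]), (330, [0.466, 0.074, 0.173], [41, 41, 43]), (338, [0.478, 0.072, 0.188], [27, 30, 34]), (350, [0.483, 0.069, 0.194], [31, 33, 34])]
595 183 343 278 [0.449 0.081 0.115]
575 175 335 275 [0.472 0.082 0.115]
585 150 339 266 [0.462 0.082 0.144]
590 135 341 260 [0.459 0.079 0.16 ]
545 158 324 269 [0.513 0.074 0.112]
```

```bash
python3 - <<'E'
from h import *
z=np.load("/tmp/s2.npz");W=z["W"];X,Y,Z=[W[...,i] for i in range(3)]
m=(X>.44)&(X<.49)&(Y>.05)&(Y<.11)&(Z>.08)&(Z<.2)
print(np.histogram(Z[m],bins=np.arange(.08,.205,.005)))
for v in range(256,286,2): print(v,[Z[v,u].round(3).item() for u in range(331,348,2)])
im,d,W=cloud("wrist")
for v in range(296,320,3): print(v,[W[v,u,2].round(3).item() for u in range(300,348,6)])
E
```

```text
(array([ 0,  0,  0,  0, 10, 27, 48, 15,  0,  2,  9, 19, 23, 18, 24, 21, 21,
       13, 18, 36, 45, 26, 22, 39]), array([0.08 , 0.085, 0.09 , 0.095, 0.1  , 0.105, 0.11 , 0.115, 0.12 ,
       0.125, 0.13 , 0.135, 0.14 , 0.145, 0.15 , 0.155, 0.16 , 0.165,
       0.17 , 0.175, 0.18 , 0.185, 0.19 , 0.195, 0.2  ]))
256 [0.177, 0.184, 0.184, 0.181, 0.174, 0.174, 0.168, 0.166, -0.001]
258 [0.0, 0.123, 0.178, 0.175, 0.167, 0.169, 0.164, 0.159, -0.001]
260 [0.125, 0.125, 0.159, 0.161, 0.161, 0.16, 0.161, 0.153, -0.001]
262 [0.127, 0.121, 0.153, 0.157, 0.153, 0.158, 0.153, 0.147, 0.047]
264 [0.117, 0.118, 0.148, 0.149, 0.15, 0.148, 0.149, 0.141, 0.048]
266 [0.117, 0.114, 0.141, 0.145, 0.144, 0.146, 0.144, 0.046, 0.051]
268 [0.111, 0.105, 0.136, 0.141, 0.141, 0.142, 0.136, 0.047, 0.047]
270 [0.101, 0.1, 0.101, 0.129, 0.135, 0.137, 0.048, 0.047, 0.048]
272 [0.113, 0.115, 0.099, 0.097, 0.047, 0.047, 0.048, 0.045, 0.046]
274 [0.114, 0.113, 0.114, 0.114, 0.045, 0.048, 0.047, 0.047, 0.048]
276 [0.108, 0.11, 0.112, 0.114, 0.115, 0.116, 0.046, 0.046, 0.045]
278 [0.051, 0.105, 0.105, 0.11, 0.111, 0.114, 0.115, 0.113, 0.049]
280 [0.05, 0.051, 0.049, 0.048, 0.108, 0.109, 0.11, 0.107, 0.051]
282 [0.05, 0.051, 0.05, 0.048, 0.051, 0.053, 0.105, 0.054, 0.048]
284 [0.052, 0.049, 0.049, 0.051, 0.048, 0.052, 0.049, 0.056, 0.048]
296 [0.0, 0.112, 0.113, 0.114, 0.114, 0.113, -0.0, -0.001]
299 [0.001, 0.112, 0.115, 0.114, 0.113, 0.112, -0.0, -0.001]
302 [0.0, 0.112, 0.132, 0.131, 0.132, 0.132, 0.132, 0.133]
305 [-0.001, 0.113, 0.134, 0.134, 0.135, 0.134, 0.133, 0.135]
308 [0.001, 0.138, 0.137, 0.138, 0.136, 0.137, 0.137, 0.137]
311 [-0.0, 0.14, 0.139, 0.139, 0.139, 0.139, 0.14, 0.139]
314 [0.0, 0.141, 0.142, 0.142, 0.142, 0.141, 0.141, 0.141]
317 [0.136, 0.144, 0.144, 0.144, 0.144, 0.144, 0.145, 0.144]
```

Both cameras agree that the real fingertips are at z≈0.131 while the TCP reads 0.102. The tips are therefore 43 mm higher than the nominal offset, so I use the measured offset (tip = eef_z + 0.029 when shut). I open, then descend 38 mm.

apply_moves([
  {"x":0,"y":0,"z":0,"roll":0},
  {"x":0,"y":0,"z":0,"roll":0},
  {"x":0,"y":0,"z":0,"roll":0},
  {"x":0,"y":0,"z":0,"roll":0},
  {"x":0.002,"y":-0.002,"z":0.01,"roll":0},
  {"x":0,"y":0,"z":0.01,"roll":0},
  {"x":0,"y":0,"z":0.01,"roll":0},
  {"x":0,"y":0,"z":0.008,"roll":0},
  {"x":0,"y":0,"z":0,"roll":0},
], gripper=0.045)

```text
t: 5.18
eef_pos: [0.4671, 0.0773, 0.0607]
tool_rot: [-3.14, 0.073, 0.008]
ft_force: [0.2, 0.5, -0.4]
finger_gap: 0.0447
grip_force: 0.0
```

apply_moves([
  {"x":0,"y":0,"z":0,"roll":0},
  {"x":0,"y":0,"z":0,"roll":0},
  {"x":0,"y":0,"z":0,"roll":0},
  {"x":0,"y":0,"z":0,"roll":0},
  {"x":0,"y":0,"z":0,"roll":0},
], gripper=0.0, force=40)

```text
t: 5.6
eef_pos: [0.4696, 0.0778, 0.0639]
tool_rot: [-3.139, 0.073, -0.002]
ft_force: [0.3, 4.5, 0.3]
finger_gap: 0.0126
grip_force: 38.9
```

Gripped. Now I swing the arm along the arc to about 2.06 rad.

apply_moves([
  {"x":0,"y":-0.0033,"z":-0.0178,"roll":0},
  {"x":0,"y":-0.0012,"z":-0.018,"roll":0},
  {"x":0,"y":0.0008,"z":-0.0181,"roll":0},
  {"x":0,"y":0.0029,"z":-0.0178,"roll":0},
  {"x":0,"y":0.0049,"z":-0.0174,"roll":0},
  {"x":0,"y":0.0069,"z":-0.0167,"roll":0},
  {"x":0,"y":0.0087,"z":-0.0158,"roll":0},
  {"x":0,"y":0.0105,"z":-0.0147,"roll":0},
  {"x":0,"y":0.0121,"z":-0.0134,"roll":0},
  {"x":0,"y":0.0135,"z":-0.012,"roll":0},
  {"x":0,"y":0.0148,"z":-0.0103,"roll":0},
  {"x":0,"y":0.0159,"z":-0.0086,"roll":0},
  {"x":0,"y":0.0168,"z":-0.0067,"roll":0},
  {"x":0,"y":0.0174,"z":-0.0047,"roll":0},
  {"x":0,"y":0.0179,"z":-0.0027,"roll":0},
  {"x":0,"y":0.0181,"z":-0.0007,"roll":0},
  {"x":0,"y":0.018,"z":0.0014,"roll":0},
  {"x":0,"y":0.0177,"z":0.0034,"roll":0},
  {"x":0,"y":0,"z":0,"roll":0},
  {"x":0,"y":0,"z":0,"roll":0},
])

```text
t: 7.27
eef_pos: [0.4602, -0.1159, 0.2572]
tool_rot: [3.14, -0.075, 0.001]
ft_force: [-6.9, 3.6, 13.2]
finger_gap: 0.0124
grip_force: 43.8
```

apply_moves([
  {"x":0,"y":0.004,"z":0.001,"roll":0},
  {"x":0,"y":0,"z":0,"roll":0},
  {"x":0,"y":-0.003,"z":0,"roll":0},
  {"x":0,"y":-0.003,"z":-0.001,"roll":0},
  {"x":0,"y":-0.003,"z":-0.001,"roll":0},
  {"x":0,"y":0,"z":0,"roll":0},
  {"x":0,"y":0,"z":0,"roll":0},
])

```text
t: 7.85
eef_pos: [0.4605, -0.1104, 0.2586]
tool_rot: [3.139, -0.072, 0.001]
ft_force: [-8.3, 2.4, 13.2]
finger_gap: 0.0124
grip_force: 43.9
```

apply_moves([
  {"x":0,"y":0,"z":0,"roll":0},
  {"x":0,"y":0,"z":0,"roll":0},
  {"x":0,"y":0,"z":0,"roll":0},
  {"x":0,"y":0,"z":0,"roll":0},
  {"x":0,"y":0,"z":-0.015,"roll":0},
  {"x":0,"y":0,"z":-0.02,"roll":0},
  {"x":0,"y":0,"z":-0.02,"roll":0},
  {"x":0,"y":0,"z":-0.02,"roll":0},
  {"x":0,"y":0,"z":0,"roll":0},
], gripper=0.055)

```text
t: 8.6
eef_pos: [0.462, -0.1111, 0.3343]
tool_rot: [3.137, -0.073, 0.01]
ft_force: [-0.3, -0.2, 0.5]
finger_gap: 0.0552
grip_force: 0.0
```

```bash
python3 - <<'E'
from h import *
s,ds,W=cloud("scene")
m=(abs(W[...,0]-.47)<.06)&(abs(W[...,1]+.1)<.15)&(W[...,2]>.2)&(W[...,2]<.33)
b=cv2.resize(s[130:330,260:440],(540,600),interpolation=cv2.INTER_CUBIC); save("cock",b)
E
```

```text
(no output)
```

View pics/cock.png

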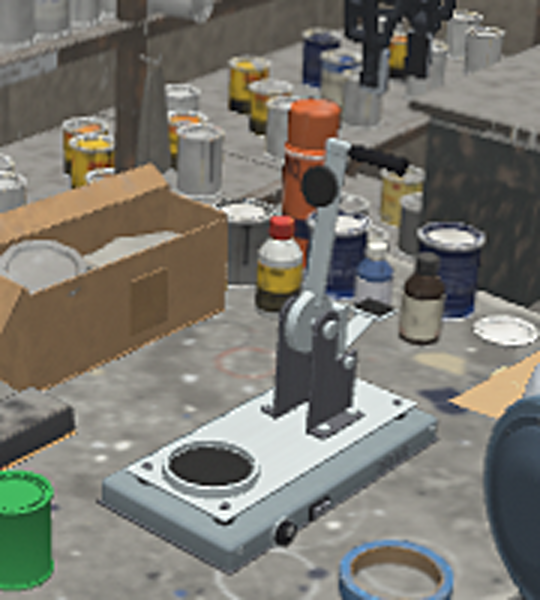

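The arm stands cocked on its catch, with the pad at (318,185), the handle at (375,157) and the gripper clear. Next I measure the saucer, the tin and the open fingertip offset.

```bash
python3 - <<'E'
from h import *
o=readout.get_obs(); print(o["t"],np.round(o["joint_pos"],3),o["eef_pos"])
z=np.load("/tmp/w1.npz"); W=z["W"]
for v in range(300,345,6): print(v,[W[v,u,2].round(3).item() for u in (205,215,225,235,240,415,425)])
for n in ("scene","top"):
    s,ds,W=cloud(n); X,Y,Z=[W[...,i] for i in range(3)]
    m=(np.hypot(X-.512,Y-.047)<.05)&(s.astype(int).sum(-1)<200)&(Z<.065); p=(W[m][:,:2]*1000).astype(np.float32)
    print(n,m.sum(),cv2.fitEllipse(cv2.convexHull(p)),cv2.minEnclosingCircle(p),np.median(W[m],0))
    for t in [(.558,.33),(.58,.207),(.572,.43)]:
        q=W[(np.hypot(X-t[0],Y-t[1])<.055)&(Z>.066)]; print(t,((q.min(0)+q.max(0))/2).round(4),q.max(0).round(3)-q.min(0).round(3))
E
```

```text
8.65 [-4.750e-01 -2.620e-01  1.835e+00 -1.000e-03  1.565e+00  1.142e+00] [ 0.46131843 -0.11077623  0.33191739]
300 [-0.001, -0.0, -0.0, -0.001, -0.0, 0.001, -0.0]
306 [0.001, 0.001, 0.0, -0.001, 0.001, 0.0, -0.0]
312 [0.001, 0.0, 0.345, 0.345, 0.34, 0.343, 0.344]
318 [-0.001, 0.001, 0.348, 0.349, 0.341, 0.349, 0.348]
324 [0.346, 0.353, 0.352, 0.35, 0.342, 0.352, 0.353]
330 [0.35, 0.357, 0.357, 0.35, 0.343, 0.353, 0.357]
336 [0.354, 0.362, 0.361, 0.352, 0.342, 0.354, 0.361]
342 [0.364, 0.364, 0.366, 0.352, 0.343, 0.354, 0.364]
scene 264 ((516.3655395507812, 42.37794876098633), (61.266727447509766, 67.72026824951172), 112.97318267822266) ((516.8681030273438, 42.349098205566406), 33.936363220214844) [0.51596647 0.04360856 0.05013956]
(0.558, 0.33) [0.5579 0.3298 0.072 ] [0.066 0.065 0.012]
(0.58, 0.207) [0.586  0.2096 0.0726] [0.066 0.065 0.013]
(0.572, 0.43) [0.5766 0.4401 0.0723] [0.065 0.064 0.013]
top 433 ((514.1696166992188, 46.013729095458984), (64.4386215209961, 66.84843444824219), 113.86205291748047) ((514.0499267578125, 45.819820404052734), 33.78968811035156) [0.51400623 0.04595222 0.05021009]
(0.558, 0.33) [0.5572 0.3276 0.0753] [0.063 0.063 0.019]
(0.58, 0.207) [0.5849 0.2105 0.0746] [0.062 0.061 0.017]
(0.572, 0.43) [0.5756 0.4386 0.0737] [0.062 0.063 0.015]
```

apply_moves([
  {"x":0,"y":0,"z":-0.002,"roll":-0.1208},
  {"x":0,"y":0,"z":0,"roll":-0.1208},
  {"x":0,"y":0,"z":0,"roll":-0.1208},
  {"x":0,"y":0,"z":0,"roll":-0.1208},
  {"x":0,"y":0,"z":0,"roll":-0.1208},
  {"x":0,"y":0,"z":0,"roll":-0.1208},
  {"x":0,"y":0,"z":0,"roll":-0.1208},
  {"x":0,"y":0,"z":0,"roll":-0.1208},
  {"x":0,"y":0,"z":0,"roll":-0.1208},
  {"x":0,"y":0,"z":0,"roll":-0.1208},
  {"x":0,"y":0,"z":0,"roll":-0.1208},
  {"x":0,"y":0,"z":0,"roll":-0.1208},
  {"x":0,"y":0,"z":0,"roll":-0.1208},
], gripper=0.085)

```text
t: 9.83
eef_pos: [0.4598, -0.1098, 0.3298]
tool_rot: [-2.264, -2.173, 0.002]
ft_force: [0.0, -0.3, -0.3]
finger_gap: 0.0853
grip_force: 0.0
```

apply_moves([
  {"x":0.0296,"y":0.0051,"z":0,"roll":0},
  {"x":0.0296,"y":0.0051,"z":0,"roll":0},
  {"x":0.0296,"y":0.0051,"z":0,"roll":0},
  {"x":0.0296,"y":0.0051,"z":0,"roll":0},
  {"x":0.0296,"y":0.0051,"z":0,"roll":0},
  {"x":0.0296,"y":0.0051,"z":0,"roll":0},
  {"x":0.0296,"y":0.0051,"z":0,"roll":0},
  {"x":0.0296,"y":0.0051,"z":0,"roll":0},
  {"x":0.0296,"y":0.0051,"z":0,"roll":0},
  {"x":0.0296,"y":0.0051,"z":0,"roll":0},
  {"x":0.0296,"y":0.0051,"z":0,"roll":0},
  {"x":0.0296,"y":0.0051,"z":0,"roll":0},
  {"x":0.0296,"y":0.0051,"z":0,"roll":0},
  {"x":0.0296,"y":0.0051,"z":0,"roll":0},
  {"x":0.0296,"y":0.0051,"z":0,"roll":0},
  {"x":0,"y":0,"z":0.04,"roll":0},
  {"x":0,"y":0,"z":0.04,"roll":0},
  {"x":0,"y":0,"z":0.04,"roll":0},
  {"x":0,"y":0,"z":0.04,"roll":0},
  {"x":0,"y":0,"z":0.03,"roll":0},
])

```text
t: 11.5
eef_pos: [0.5545, 0.3288, 0.1357]
tool_rot: [-2.27, -2.167, 0.011]
ft_force: [-0.2, 0.2, -0.1]
finger_gap: 0.0853
grip_force: 0.0
```

apply_moves([
  {"x":0,"y":0,"z":0,"roll":0},
  {"x":0,"y":0,"z":0,"roll":0},
  {"x":0,"y":0,"z":0,"roll":0},
  {"x":0,"y":0,"z":0,"roll":0},
])

```text
t: 11.83
eef_pos: [0.5594, 0.3306, 0.1453]
tool_rot: [2.271, 2.168, 0.007]
ft_force: [0.2, 0.7, 0.6]
finger_gap: 0.0848
grip_force: 0.0
```

```bash
python3 - <<'E'
from h import *
o=readout.get_obs(); A=R.from_rotvec(o["tool_rot"]).as_matrix(); print(o["t"],o["eef_pos"],A.round(3),np.round(o["joint_pos"],2))
im,d,W=cloud("wrist"); save("w3",im); X,Y,Z=[W[...,i] for i in range(3)]
q=W[(np.hypot(X-.558,Y-.33)<.06)&(Z>.06)&(Z<.085)]; c=(q.min(0)+q.max(0))/2
print(len(q),c,np.ptp(q,axis=0),"tool shift",A.T@(np.r_[c[:2],0]-np.r_[o["eef_pos"][:2],0]))
E
```

```text
11.8333 [0.55943373 0.33059528 0.14529072] [[ 0.047  0.999  0.005]
 [ 0.999 -0.047  0.002]
 [ 0.002  0.005 -1.   ]] [ 0.36  0.3   1.61 -0.    1.23  0.41]
8330 [0.55791048 0.32960182 0.06856426] [0.0636565  0.06412175 0.01704566] tool shift [-1.06334714e-03 -1.47529076e-03 -9.04055128e-06]
```

View pics/w3.png

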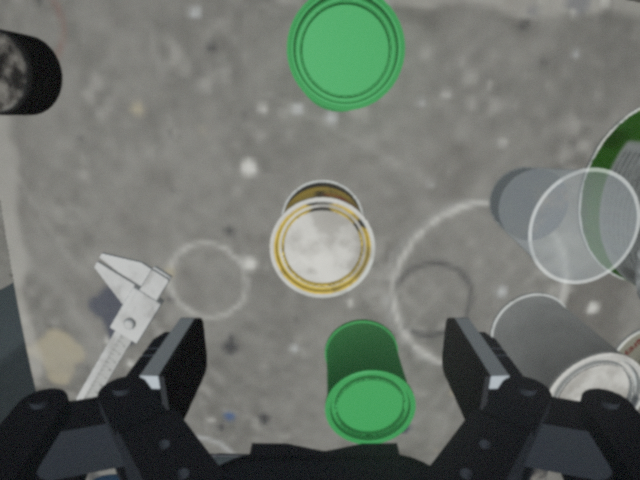

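The yellow tin's lid is at (322,247), centred between the jaws to within 2 mm. Both green tins, at (347,50) and (370,400), lie off the closing line. I descend and grip.

apply_moves([
  {"x":-0.001,"y":-0.001,"z":0.025,"roll":0},
  {"x":0,"y":0,"z":0.025,"roll":0},
  {"x":0,"y":0,"z":0.025,"roll":0},
  {"x":0,"y":0,"z":0.025,"roll":0},
  {"x":0,"y":0,"z":0.025,"roll":0},
  {"x":0,"y":0,"z":0.015,"roll":0},
  {"x":0,"y":0,"z":0.01,"roll":0},
  {"x":0,"y":0,"z":0,"roll":0},
  {"x":0,"y":0,"z":0,"roll":0},
])

```text
t: 12.63
eef_pos: [0.5575, 0.3294, -0.0068]
tool_rot: [2.272, 2.169, 0.002]
ft_force: [0.4, 0.3, 0.2]
finger_gap: 0.085
grip_force: 0.0
```

apply_moves([
  {"x":0,"y":0,"z":0,"roll":0},
  {"x":0,"y":0,"z":0,"roll":0},
  {"x":0,"y":0,"z":0,"roll":0},
  {"x":0,"y":0,"z":0,"roll":0},
  {"x":0,"y":0,"z":0,"roll":0},
], gripper=0.04, force=45)

```text
t: 13.05
eef_pos: [0.5586, 0.3297, -0.0056]
tool_rot: [2.271, 2.168, 0.006]
ft_force: [1.5, 0.0, 6.4]
finger_gap: 0.0618
grip_force: 48.8
```

apply_moves([
  {"x":0,"y":0,"z":-0.02,"roll":0},
  {"x":0,"y":0,"z":-0.03,"roll":0},
  {"x":0,"y":0,"z":-0.04,"roll":0},
  {"x":0,"y":0,"z":-0.03,"roll":0},
  {"x":-0.02,"y":-0.0022,"z":0,"roll":0},
  {"x":-0.0239,"y":-0.0026,"z":0,"roll":0},
  {"x":-0.0239,"y":-0.0026,"z":0,"roll":0},
  {"x":-0.0239,"y":-0.0026,"z":0,"roll":0},
  {"x":-0.0239,"y":-0.0026,"z":0,"roll":0},
  {"x":-0.0239,"y":-0.0026,"z":0,"roll":0},
  {"x":-0.0239,"y":-0.0026,"z":0,"roll":0},
  {"x":-0.0239,"y":-0.0026,"z":0,"roll":0},
  {"x":-0.0239,"y":-0.0026,"z":0,"roll":0},
  {"x":-0.0239,"y":-0.0026,"z":0,"roll":0},
  {"x":-0.0239,"y":-0.0026,"z":0,"roll":0},
  {"x":-0.0239,"y":-0.0026,"z":0,"roll":0},
  {"x":0,"y":0,"z":0,"roll":0},
  {"x":0,"y":0,"z":0,"roll":0},
  {"x":0,"y":0,"z":0,"roll":0},
])

```text
t: 14.63
eef_pos: [0.512, 0.0482, 0.1115]
tool_rot: [-2.272, -2.168, 0.001]
ft_force: [0.3, 0.3, -3.8]
finger_gap: 0.0617
grip_force: 49.6
```

```bash
python3 - <<'E'
from h import *
o=readout.get_obs(); A=R.from_rotvec(o["tool_rot"]).as_matrix(); print(o["t"],o["eef_pos"],A.round(3).tolist(),o["finger_gap"])
for n in ("wrist","scene","top"):
    im,d,W=cloud(n); X,Y,Z=[W[...,i] for i in range(3)]; h=o["eef_pos"][2]+.0055+.075
    q=W[(np.hypot(X-.5135,Y-.0465)<.04)&(abs(Z-h)<.012)]
    if len(q)>20: print(n,len(q),((q.min(0)+q.max(0))/2).round(4),np.ptp(q,axis=0).round(4),np.median(q[:,2]))
    m=(np.hypot(X-.5135,Y-.0465)<.05)&(Z>.04)&(Z<.06)&(im.astype(int).sum(-1)<200); print("floor seen",m.sum())
E
```

```text
14.6333 [0.51200026 0.04822906 0.11152862] [[0.047, 0.999, -0.001], [0.999, -0.047, 0.001], [0.0, -0.001, -1.0]] 0.06171436989327984
wrist 30211 [0.5148 0.0561 0.192 ] [0.0773 0.0498 0.024 ] 0.18790846098267106
floor seen 3576
scene 318 [0.5136 0.0503 0.192 ] [0.0774 0.0618 0.0235] 0.18958700278374635
floor seen 263
floor seen 10
```

apply_moves([
  {"x":-0.0015,"y":0.0015,"z":0.01,"roll":0},
  {"x":0,"y":0,"z":0.015,"roll":0},
  {"x":0,"y":0,"z":0.015,"roll":0},
  {"x":0,"y":0,"z":0.01,"roll":0},
  {"x":0,"y":0,"z":0.008,"roll":0},
  {"x":0,"y":0,"z":0.003,"roll":0},
  {"x":0,"y":0,"z":0.002,"roll":0},
  {"x":0,"y":0,"z":0,"roll":0},
  {"x":0,"y":0,"z":0,"roll":0},
])

```text
t: 15.53
eef_pos: [0.5147, 0.0462, 0.0497]
tool_rot: [2.272, 2.168, 0.001]
ft_force: [-0.6, -0.3, -4.0]
finger_gap: 0.0618
grip_force: 49.6
```

apply_moves([
  {"x":0,"y":0,"z":0.002,"roll":0},
  {"x":0,"y":0,"z":0.002,"roll":0},
  {"x":0,"y":0,"z":0,"roll":0},
  {"x":0,"y":0,"z":0,"roll":0},
])

```text
t: 15.87
eef_pos: [0.514, 0.0463, 0.0451]
tool_rot: [-2.273, -2.169, 0.0]
ft_force: [0.2, -0.0, -3.1]
finger_gap: 0.0614
grip_force: 49.6
```

apply_moves([
  {"x":0,"y":0,"z":0.001,"roll":0},
  {"x":0,"y":0,"z":0.001,"roll":0},
  {"x":0,"y":0,"z":0,"roll":0},
  {"x":0,"y":0,"z":0,"roll":0},
])

```text
t: 16.2
eef_pos: [0.5143, 0.0462, 0.0435]
tool_rot: [2.272, 2.169, 0.0]
ft_force: [-2.0, -1.0, 1.0]
finger_gap: 0.0617
grip_force: 49.8
```

Contact is felt, so I press slightly and release.

apply_moves([
  {"x":0,"y":0,"z":0.0005,"roll":0},
  {"x":0,"y":0,"z":0,"roll":0},
  {"x":0,"y":0,"z":0,"roll":0},
])

```text
t: 16.45
eef_pos: [0.5143, 0.0462, 0.0435]
tool_rot: [2.272, 2.169, -0.0]
ft_force: [-5.6, -0.6, 5.9]
finger_gap: 0.0617
grip_force: 50.5
```

apply_moves([
  {"x":0,"y":0,"z":0,"roll":0},
  {"x":0,"y":0,"z":0,"roll":0},
  {"x":0,"y":0,"z":0,"roll":0},
  {"x":0,"y":0,"z":0,"roll":0},
  {"x":0,"y":0,"z":-0.02,"roll":0},
  {"x":0,"y":0,"z":-0.04,"roll":0},
  {"x":0,"y":0,"z":-0.04,"roll":0},
  {"x":0,"y":0,"z":-0.04,"roll":0},
  {"x":0,"y":0,"z":-0.04,"roll":0},
  {"x":0,"y":0,"z":-0.04,"roll":0},
  {"x":0,"y":0,"z":0,"roll":0},
  {"x":0,"y":0,"z":0,"roll":0},
], gripper=0.085)

```text
t: 17.45
eef_pos: [0.5158, 0.0461, 0.266]
tool_rot: [2.269, 2.165, 0.007]
ft_force: [0.2, -0.7, -1.3]
finger_gap: 0.0853
grip_force: 0.0
```

```bash
python3 - <<'E'
from h import *
o=readout.get_obs(); A=R.from_rotvec(o["tool_rot"]).as_matrix(); print(o["t"],o["eef_pos"],A.round(3)[:,0],np.round(o["joint_pos"],2))
for n in ("wrist","top","scene"):
    im,d,W=cloud(n); X,Y,Z=[W[...,i] for i in range(3)]
    if n=="wrist": save("w4",im)
    q=W[(np.hypot(X-.5135,Y-.0465)<.05)&(Z>.115)&(Z<.135)]
    if len(q)>20: print(n,len(q),((q.min(0)+q.max(0))/2).round(4),np.ptp(q,axis=0).round(4),np.median(q[:,2]))
    m=(abs(X-.502)<.04)&(abs(Y+.172)<.035)&(Z>.1)&(Z<.14); q=W[m]; print("tab",len(q),q.min(0).round(3),q.max(0).round(3)) if len(q) else 0
E
```

```text
17.45 [0.51582777 0.0461002  0.26599604] [ 0.047  0.999 -0.001] [-0.13 -0.12  1.83  0.    1.43 -0.08]
wrist 5243 [0.5137 0.0465 0.1215] [0.0633 0.0636 0.0091] 0.11994472323518185
tab 72 [ 0.485 -0.177  0.122] [ 0.518 -0.162  0.128]
top 117 [0.51   0.0458 0.1222] [0.0434 0.0625 0.0131] 0.12194464420696094
tab 203 [ 0.484 -0.192  0.111] [ 0.518 -0.137  0.134]
scene 319 [0.5129 0.0461 0.1212] [0.0628 0.0658 0.0122] 0.12126500640350135
tab 125 [ 0.482 -0.197  0.109] [ 0.517 -0.138  0.131]
```

View pics/w4.png

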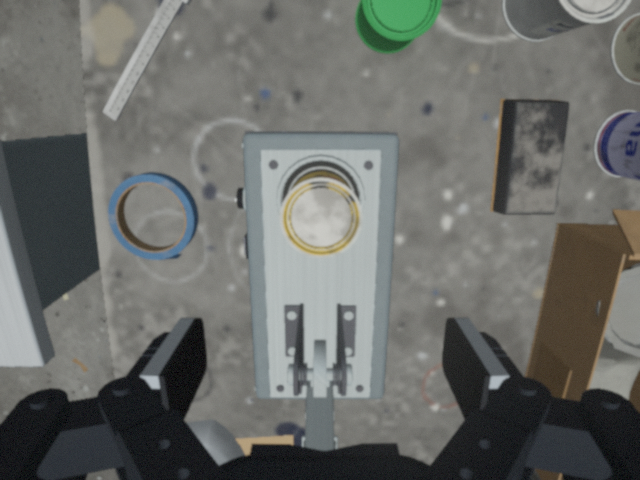

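The tin is in the saucer at (0.5137, 0.0465), lid at 0.122-0.124, pixel (320,215); the arm is still cocked. I go up, turn so the camera faces away from the cocked arm, and pass over it to the tab.

apply_moves([
  {"x":0,"y":0,"z":-0.025,"roll":0.1208},
  {"x":0,"y":0,"z":-0.025,"roll":0.1208},
  {"x":0,"y":0,"z":-0.025,"roll":0.1208},
  {"x":0,"y":0,"z":-0.025,"roll":0.1208},
  {"x":0,"y":0,"z":0,"roll":0.1208},
  {"x":0,"y":0,"z":0,"roll":0.1208},
  {"x":0,"y":0,"z":0,"roll":0.1208},
  {"x":0,"y":0,"z":0,"roll":0.1208},
  {"x":0,"y":0,"z":0,"roll":0.1208},
  {"x":0,"y":0,"z":0,"roll":0.1208},
  {"x":0,"y":0,"z":0,"roll":0.1208},
  {"x":0,"y":0,"z":0,"roll":0.1208},
  {"x":0,"y":0,"z":0,"roll":0.1208},
], gripper=0.0)

```text
t: 18.68
eef_pos: [0.5135, 0.0463, 0.3601]
tool_rot: [-3.14, 0.082, 0.007]
ft_force: [-0.0, 0.6, -0.3]
finger_gap: 0.0001
grip_force: 0.0
```

apply_moves([
  {"x":-0.0004,"y":0.0229,"z":0,"roll":0},
  {"x":-0.0004,"y":0.0229,"z":0,"roll":0},
  {"x":-0.0004,"y":0.0229,"z":0,"roll":0},
  {"x":-0.0004,"y":0.0229,"z":0,"roll":0},
  {"x":-0.0004,"y":0.0229,"z":0,"roll":0},
  {"x":-0.0004,"y":0.0229,"z":0,"roll":0},
  {"x":-0.0004,"y":0.0229,"z":0,"roll":0},
  {"x":-0.0004,"y":0.0229,"z":0,"roll":0},
  {"x":-0.0004,"y":0.0229,"z":0,"roll":0},
  {"x":-0.0004,"y":0.0229,"z":0,"roll":0},
  {"x":0,"y":0,"z":0,"roll":0},
  {"x":0,"y":0,"z":0,"roll":0},
  {"x":0,"y":0,"z":0,"roll":0},
])

```text
t: 19.77
eef_pos: [0.4992, -0.1817, 0.3611]
tool_rot: [-3.139, 0.072, 0.003]
ft_force: [1.2, 0.2, 0.0]
finger_gap: 0.0004
grip_force: 0.0
```

```bash
python3 - <<'E'
from h import *
o=readout.get_obs(); A=R.from_rotvec(o["tool_rot"]).as_matrix(); print(o["t"],o["eef_pos"],A.round(3)[:,0],np.round(o["joint_pos"],2),o["finger_gap"])
print(np.array(imaging.get_calibration("wrist")["mount"]).round(3))
im,d,W=cloud("wrist"); save("w5",im); X,Y,Z=[W[...,i] for i in range(3)]
m=(abs(X-.502)<.04)&(abs(Y+.175)<.04)&(Z>.118)&(Z<.14); q=W[m]; print("tab",len(q),q.min(0).round(3),q.max(0).round(3),np.median(q,0))
m=(abs(X-.49)<.06)&(abs(Y+.12)<.1)&(Z>.14)&(Z<.33); q=W[m]; print("arm",len(q),q.min(0).round(3),q.max(0).round(3)) if len(q) else 0
W=cloud("scene")[2];X,Y,Z=[W[...,i] for i in range(3)]
m=(abs(X-.49)<.06)&(abs(Y+.11)<.06)&(Z>.2)&(Z<.33); q=W[m]; print("arm",len(q),q.min(0).round(3),q.max(0).round(3))
E
```

```text
19.7667 [ 0.49924893 -0.18165769  0.36111757] [ 0.999 -0.046 -0.002] [-0.56 -0.12  1.66  0.    1.6   1.05] 0.00038522448566036374
[[ 0.001  0.955  0.298  0.075]
 [ 1.    -0.001 -0.001 -0.   ]
 [-0.     0.298 -0.955 -0.168]
 [ 0.     0.     0.     1.   ]]
tab 1117 [ 0.484 -0.192  0.118] [ 0.519 -0.152  0.13 ] [ 0.50232238 -0.17568686  0.12672371]
arm 6682 [ 0.438 -0.123  0.14 ] [ 0.533 -0.051  0.312]
arm 506 [ 0.436 -0.109  0.2  ] [ 0.526 -0.07   0.312]
```

The arm's rearmost point is at y -0.123 and the tool is at -0.182. I shift 4 mm further back and descend to just above the tab.

apply_moves([
  {"x":0.002,"y":0.004,"z":0.025,"roll":0},
  {"x":0,"y":0,"z":0.028,"roll":0},
  {"x":0,"y":0,"z":0.028,"roll":0},
  {"x":0,"y":0,"z":0.028,"roll":0},
  {"x":0,"y":0,"z":0.028,"roll":0},
  {"x":0,"y":0,"z":0.028,"roll":0},
  {"x":0,"y":0,"z":0.028,"roll":0},
  {"x":0,"y":0,"z":0.028,"roll":0},
  {"x":0,"y":0,"z":0.018,"roll":0},
  {"x":0,"y":0,"z":0.006,"roll":0},
  {"x":0,"y":0,"z":0,"roll":0},
  {"x":0,"y":0,"z":0,"roll":0},
])

```text
t: 20.87
eef_pos: [0.502, -0.1862, 0.1185]
tool_rot: [3.14, -0.071, 0.002]
ft_force: [0.5, 0.4, 0.2]
finger_gap: 0.0002
grip_force: 0.0
```

apply_moves([
  {"x":0,"y":0,"z":0.01,"roll":0},
  {"x":0,"y":0,"z":0.008,"roll":0},
  {"x":0,"y":0,"z":0.006,"roll":0},
  {"x":0,"y":0,"z":0.005,"roll":0},
  {"x":0,"y":0,"z":0.004,"roll":0},
  {"x":0,"y":0,"z":0,"roll":0},
  {"x":0,"y":0,"z":0,"roll":0},
  {"x":0,"y":0,"z":0,"roll":0},
])

```text
t: 21.53
eef_pos: [0.5018, -0.1871, 0.0853]
tool_rot: [3.139, -0.073, 0.002]
ft_force: [0.7, -3.9, 3.2]
finger_gap: -0.0001
grip_force: 2.2
```

```bash
python3 - <<'E'
from h import *
s,ds,W=cloud("scene"); X,Y,Z=[W[...,i] for i in range(3)]
m=(abs(X-.49)<.06)&(abs(Y+.09)<.06)&(Z>.2)&(Z<.33)&(Y>-.125); print("high",m.sum())
save("rel",cv2.resize(s[130:330,260:440],(540,600),interpolation=cv2.INTER_CUBIC))
E
```

```text
high 1
```

View pics/rel.png

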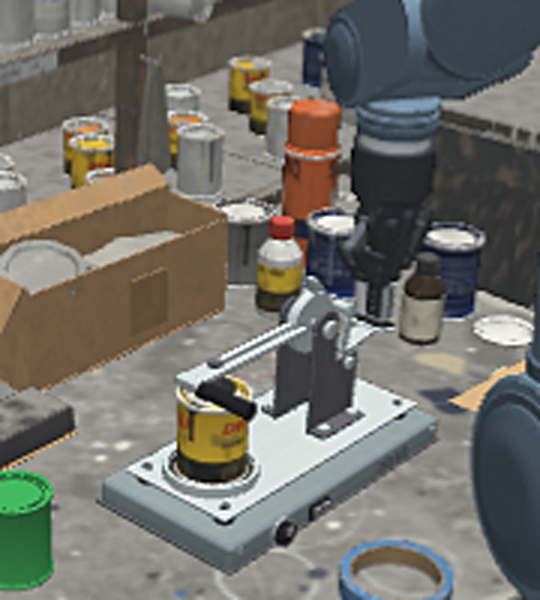

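The arm sprang down and its pad, at about (215,380), sits on the tin's lid. The tin stands in the saucer at (210,440). I retract straight up.

apply_moves([
  {"x":0,"y":0,"z":-0.01,"roll":0},
  {"x":0,"y":0,"z":-0.02,"roll":0},
  {"x":0,"y":0,"z":-0.03,"roll":0},
  {"x":0,"y":0,"z":-0.03,"roll":0},
  {"x":0,"y":0,"z":-0.03,"roll":0},
  {"x":0,"y":0,"z":-0.03,"roll":0},
  {"x":0,"y":0,"z":0,"roll":0},
  {"x":0,"y":0,"z":0,"roll":0},
  {"x":0,"y":0,"z":0,"roll":0},
  {"x":0,"y":0,"z":0,"roll":0},
  {"x":0,"y":0,"z":0,"roll":0},
  {"x":0,"y":0,"z":0,"roll":0},
])

```text
t: 22.58
eef_pos: [0.5006, -0.1858, 0.2331]
tool_rot: [-3.139, 0.072, 0.004]
ft_force: [0.4, -0.1, -0.5]
finger_gap: -0.0
grip_force: 0.0
```

```bash
python3 - <<'E'
from h import *
W=cloud("top")[2]; X,Y,Z=[W[...,i] for i in range(3)]
m=(abs(X-.502)<.03)&(abs(Y+.178)<.02)&(Z>.1)&(Z<.14); print("tab",np.median(W[m],0) if m.sum() else 0)
W=cloud("scene")[2]; X,Y,Z=[W[...,i] for i in range(3)]
q=W[(np.hypot(X-.5137,Y-.0465)<.04)&(Z>.06)&(Z<.118)];print("tin",len(q),q.min(0),q.max(0))
m=(abs(X-.502)<.03)&(abs(Y+.178)<.02)&(Z>.1)&(Z<.14); print("tab",np.median(W[m],0) if m.sum() else 0)
print(job_done())
E
```

```text
tab 0
tin 473 [0.48146529 0.02685301 0.06004837] [0.53743578 0.0789258  0.11795395]
tab [ 0.49815208 -0.17155956  0.12621765]
the job is handed in; nothing more can be done
None
```

The job is handed in at about 23 s of the 69 s allowed: arm cocked and released, yellow/black tin in the saucer about 1 mm off centre, catch tripped, arm down on the lid, tab back up and gripper clear; the pad's force on the lid was not measured, and the hand-in returned no verdict.

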